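# Lock the pressure-cooker lid

### The arm

A 6-joint arm with a two-finger parallel gripper is mounted at the origin on a cart in front of the work surface, level with it; the furniture and walls round the work are solid. World frame = base frame: x ahead of the robot, y to its left, z up, the work surface at z = 0. Lengths are in m, angles in rad, forces in N, time in s.
With the tool pointing down it reaches from about 0.325 to 0.9 m from the base axis. Payload 6.1 kg.
Tool frame: the origin (TCP) lies midway between the tips of the shut fingers; the grasp point (between the pads) lies 19 mm behind it; z points along the fingers, y is the line along which they close (so a half turn about z gives the same grasp; the last joint's range is limited). The gripper opens to 87 mm and grips with 3 to 60 N. Pads are 19 mm wide; open, the fingers measure 117 mm over their backs; the gripper's body (75 mm by 190 mm) begins 51 mm behind the grasp point.
Start: joints at [1.076, 0.22, 1.526, -0, 1.395, -0.126], TCP at [0.225, 0.583, 0.223] pointing down, gripper open.
Joint ranges: [-2.98, 2.98], [-0.91, 2.08], [0.09, 2.57], [-1.24, 4.39], [0.2, 2.65], [-2.68, 2.68]. Speed limits (rad/s): [2.57, 2.57, 3.01, 3.14, 3.14, 3.14].

### API

Orientations are given as a 3x3 rotation matrix whose columns are the frame's x, y, z axes.
In Python, from bench import * gives the robot as it stands.
- The arm moves only by the tool arm_command, never from a script. Its argument "commands" is a list of rows, each a list of 3 entries, a list of its own where there are three numbers: the opening, from -1 (shut) to 1 (fully open), so that 0 is half open, then the shift along the tool's x, y, z as a fraction of full scale, then the turn, a rotation vector about the tool's x, y, z as a fraction of full scale. In form: [[gripper, [x, y, z], [wx, wy, wz]], ...]. A call has exactly 8 rows; each row shifts and turns the commanded pose from where the row before left it, along the tool's axes as they then stand; what a row does not reach is not made up. Full scale, the value 1, is 0.03 m for a shift and 180 degrees for a turn. A row lasts 1/12 s, in which the tool goes at most 41.7 mm and 7.16 degrees, less where a joint would pass 70% of its speed; a pose out of reach is approached as far as the arm can. A call with a number of a shift or a turn outside -1 to 1 is refused whole. A call with a gripper value outside its range is refused whole. The fingers move at their own pace and stop on an object; "force" is the grip in N (left out, the last holds). Time passes only in rows, so rows that do not move let the fingers close, or fill a call up. It gives the time, the measured TCP pose, the force, the opening and the grip force at its end, in the units of the state.
- observe(): the state, without advancing time (a new reading comes with each control period).
- grab_frame(name): name is "scene" or "top" or "wrist"; returns a dict with "color" (480x640x3 uint8, red, green, blue), "range_z" (480x640 float32, m along the optical axis (not along the pixel's ray), 0 where there is no reading), "fx", "fy", "cx", "cy" (pixels), "pose" (4x4, takes a point from camera to world coordinates). Camera axes: x right, y down, z forward; pixel columns grow to the right and rows downward; lengths in m; the calibration is good to about 2 mm. The wrist camera is an equidistant fisheye: a pixel r from the principal point sees the ray r / f radians off the axis. A picture is of the moment at which its call begins.
- sign_off(): hands the job in; it is judged then, once.
The state is a dict: "time": time; "joint_positions": joint angles; "joint_vel": joint speeds; "joint_torque": joint torques, N m; "ee_pos": TCP position; "tool_rot": TCP orientation; "ft_force": force on the tool from outside, world axes, zero at the start; "wrist_torque": the same for the moment, N m; "width": opening from 0.0 (shut) to 1.0 (fully open); "finger_force": force on a finger pad.
Only numpy, scipy, OpenCV 4.12 (cv2) and the standard library are available. Lean on these libraries where they do the work, as an engineer would, in place of code of your own. Each camera call takes 0.05 s, during which the arm holds its last target. There are 200 camera calls.

### The job

The lid of the small pressure cooker is leaning on its stand. Lift it off by its black grip, set it level into the cooker's mouth with its two lugs down in the two gaps, then turn it clockwise until it stops, so that the ramps pull it down tight on the orange seal. Let go of it and leave the other things on the worktop where they are.

Things in the scene. Friction and masses are not known exactly. Their poses are not given: they have to be found in the camera images.
- cooker: Small electric pressure cooker without its lid, fixed: steel pot 170 mm across, black flange 188 mm across at height 96-108 mm, two ears to 109 mm from the centre at +-y, control panel at -x. Open locking collar: bore 125 mm, top at height 120 mm. Origin at the pot's centre on the worktop, z up.
- cooker_mouth (a point): Centre of the mouth, level with the top of the free orange seal ring (radii 67-76 mm, 126 mm above the worktop). The lid's origin rests about 1 mm below this point when its lugs are down in the gaps, about 3.5 mm below it when locked; lying wrongly on the ledges it stays about 8 mm or more above it.
- cooker_gap (a point): Centre of one of the two gaps between the steel ledges in the collar (ledge inner radius 53.5 mm), at +150 degrees from the cooker's +x, counter-clockwise from above; the other is opposite, at -30. Each is 52 degrees wide; white dots mark them on the flange. The lid enters with yaw = cooker's yaw + 60 degrees (+-8), or that + 180: both fit and count alike.
- cooker_home (a point): Red bar on the cooker's flange at its +y (another at -y): the lid's red bars point here when locked, 60 degrees clockwise from the gaps, lid axes then parallel to the cooker's. The ramps pull the lid down 2.5 mm between 18 and 48 degrees of turn, the rest is level; hard stop at 61.5 degrees. Turning takes up to 0.3 N m; it stays when let go. It cannot turn the other way from the gaps.
- lid: Loose steel lid, about 0.35 kg. Origin at the centre of the underside of its rim plate (164 mm diameter, 7 mm thick, 12 mm in the middle), z out of its top. Starts leaning on the stand, z tilted 30 degrees from vertical towards the stand's -x (to the left as the robot sees it), grip level. Lugs at its +-y with red bars on the rim above them; small valve 20 mm tall at x = 40, y = 48 mm.
- lid_grip (a point): Middle of the lid's black bar grip, 33 mm above the lid's origin along its z. The bar runs along the lid's y through its centre: 22 mm wide (x), 84 mm long (y), from z = 12 to z = 46 mm, with a 34 mm wide foot up to z = 16 mm.
- lid_lug (a point): Top of the lug at the lid's +y (an equal one at -y): at radius 55 mm, 18 mm below the lid's origin. Lugs reach radius 60 mm, are 36 degrees wide and 6 mm thick, at the foot of a skirt of radius 50.5 mm that ends 24 mm below the lid's origin.
- lid_stand: Dark steel lid stand, fixed: two rails 76 mm apart sloping at 30 degrees, low end at its -x. About 90 mm wide, 160 mm deep, 100 mm high. Origin on the worktop under the middle of the slope, z up. Lift the lid off along its own z axis by at least 40 mm before moving it sideways.
- stand_prong (a point): Tip of the rubber prong at the lower end of the stand's +y rail (another on the -y rail). The two prongs stand 36 mm out of the slope, at right angles to it, and hold the lid by its rim.
- seal (a joint): Compression of the orange seal ring in m: 0 free, about 0.0015 with the lid resting in the gaps, about 0.0035 when the lid is locked. Spring of 2500 N/m, at most 5.5 mm.
- black_cap_jar: Spice jar with a black cap, 46 mm diameter, 100 mm tall, loose; origin at the centre of its foot. Leave alone.
- red_cap_jar: Spice jar with a red cap, 45 mm diameter, 103 mm tall, loose; origin at the centre of its foot. Leave alone.
- salt_shaker: Small grey-topped shaker, 44 mm diameter, 90 mm tall, loose; origin at the centre of its foot. Leave alone.
- white_mug: White mug, 90 mm diameter with handle to 121 mm, 95 mm tall, loose; origin at the centre of its foot. Leave alone.
- tomato_tin: Food tin with a red label, 75 mm diameter, 110 mm tall, loose; origin at the centre of its foot. Leave alone.
- keys: Bunch of keys with a yellow fob, 97x122x8 mm, loose, lying near the front edge; origin at its underside. Leave alone.

How it is judged:
On the way, in this order (a step that is already met when the one before it is completed fails the run):
1. the lid is lifted clear of its stand (height (world z) of lid above 0.14 m and contact force between lid and lid_stand below 0.1 N), for 0.1 s.
2. the lid sits level in the cooker's mouth, lugs down in the gaps, not yet turned (horizontal distance between lid and cooker below 0.007 m and z of lid in the frame of cooker below 0.128 m and angle between lid's own z axis and vertical below 0.06 rad and angle between the x axis of lid and the x axis of cooker, either way round above 0.8 rad), for 0.15 s.
At the end, for the whole second after the job is handed in: The lid is at rest in the cooker's mouth, centred within 7 mm, level within 0.05 rad, its axes within 10 degrees of the cooker's (either way round), its origin under 124 mm above the cooker's origin and the seal pressed by more than 2.5 mm, that is, pulled down by the ramps (horizontal distance between lid and cooker below 0.007 m and z of lid in the frame of cooker below 0.124 m and value of joint seal above 0.0025 m and angle between lid's own z axis and vertical below 0.05 rad and angle between the x axis of lid and the x axis of cooker, either way round below 0.175 rad and linear speed of lid below 0.01 m/s and angular speed of lid below 0.05 rad/s); the robot touches nothing.
It fails at once if a bystander is pushed more than 30 mm (distance of any of black_cap_jar, red_cap_jar, salt_shaker, white_mug, tomato_tin, keys from where it was at the start of the episode above 0.03 m).
It fails at once if a bystander is knocked over (angle between any of black_cap_jar, red_cap_jar, salt_shaker, white_mug, tomato_tin, keys's own z axis and vertical above 0.5 rad).
It also fails if it takes over 51 s, if anything falls off the work surface, if the arm or the gripper's body presses on something with over 40 N, if the wrist force passes 120 N, or if a joint passes its speed limit or range.

## Working session

There is one attempt and no reset: what is moved stays moved. The work goes in short steps, Python scripts to look and compute and a tool call to move; the robot and the scene stay as the last step left them, time stands still between calls to the robot, and variables do not carry over. Pictures are saved under pics/ and viewed, at most 10 in all, crops included, and the job is handed in when it is done.

Besides the shell and the picture viewer there is one more tool, called after "Emit:" by a JSON object that holds its "fn" and its "kwargs". arm_command: Moves the arm, as the interface text tells. Its arguments: {"type":"object","properties":{"commands":{"type":"array"},"force":{"type":"number"}},"required":["commands"]}

```bash
mkdir -p pics; ls; python3 - <<'E'
from bench import *
import cv2,numpy as np
for n in ["scene","top"]:
    f=grab_frame(n); cv2.imwrite(f"pics/{n}0.png",f["color"][:,:,::-1]); np.savez(f"{n}0.npz",**f)
    print(n,f["fx"],f["cx"],f["cy"],f["pose"].round(3).tolist())
s=observe();print(s)
E
```

```text
pics
scene 618.7832231069864 317.4632884132374 253.34227230983421 [[0.765, -0.397, 0.507, -0.323], [-0.644, -0.445, 0.623, -1.005], [-0.022, -0.803, -0.596, 1.101], [0.0, 0.0, 0.0, 1.0]]
top 474.4010217433267 322.29153924614184 237.64219976070925 [[0.013, -0.979, 0.202, 0.263], [-1.0, -0.012, 0.005, 0.03], [-0.002, -0.202, -0.979, 1.436], [0.0, 0.0, 0.0, 1.0]]
{'time': 0.1, 'joint_positions': array([ 1.07587917e+00,  2.21149465e-01,  1.52753333e+00,  4.57497310e-05,
        1.39468807e+00, -1.26101276e-01]), 'joint_vel': array([ 3.16005429e-04, -1.36943989e-03, -3.49857431e-03,  4.97170234e-04,
       -5.06989862e-05, -6.24353679e-05]), 'joint_torque': array([ 1.72870000e-04, -4.95941341e+01, -3.88521302e+01,  7.02068699e-02,
        5.14677842e-02, -8.94843538e-05]), 'ee_pos': array([0.22503607, 0.5824695 , 0.2215259 ]), 'tool_rot': array([[-9.32751866e-01,  3.60517926e-01, -8.84212200e-04],
       [ 3.60518910e-01,  9.32750627e-01, -1.54344298e-03],
       [ 2.68310623e-04, -1.75842454e-03, -9.99998418e-01]]), 'ft_force': array([ 0.08308473,  0.03462348, -0.28401831]), 'wrist_torque': array([-0.02156516, -0.02225472, -0.05048854]), 'finger_force': 0.0, 'width': 1.0025745164000424}
```

View pics/scene0.png

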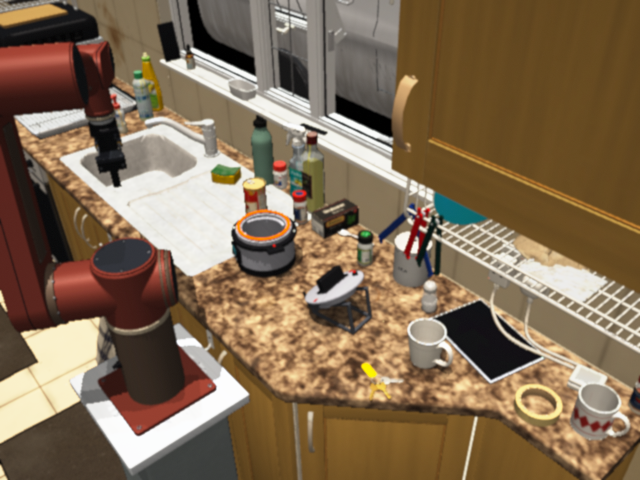

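View pics/top0.png

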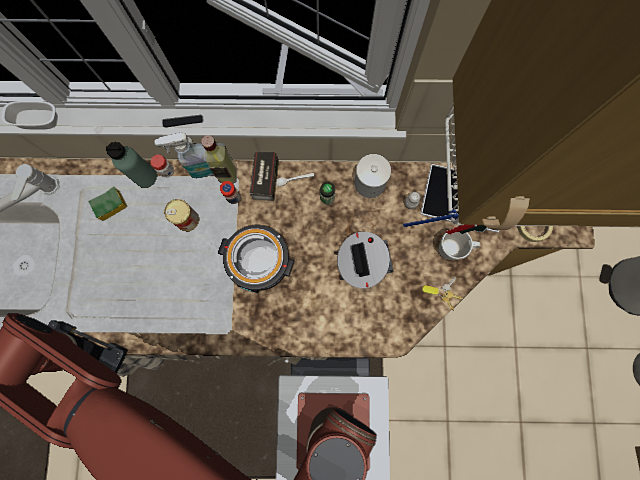

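Scene view: cooker at (265,240), lid on its stand at (335,290). Top view: cooker at (258,258), lid at (363,260) with black grip at (360,260). Next I zoom in on both for colour details.

```bash
cat > h.py <<'E'
import numpy as np,cv2
def load(n): return dict(np.load(n+".npz"))
def pts(f,m=None):
    "world point per pixel from depth"
    v,u=np.mgrid[:480,:640]; z=f["range_z"]
    P=np.stack([(u-f["cx"])/f["fx"]*z,(v-f["cy"])/f["fy"]*z,z],-1)@f["pose"][:3,:3].T+f["pose"][:3,3]
    return P
def ray(f,u,v,h):
    "pixel ray onto plane z=h"
    d=f["pose"][:3,:3]@np.array([(u-f["cx"])/f["fx"],(v-f["cy"])/f["fy"],1.]);o=f["pose"][:3,3]
    return o+d*(h-o[2])/d[2]
def hsv(f): return cv2.cvtColor(f["color"],cv2.COLOR_RGB2HSV)
E
python3 - <<'E'
from h import *
f=load("top0");c=f["color"][:,:,::-1]
a=cv2.resize(c[215:305,210:310],None,fx=4,fy=4,interpolation=cv2.INTER_CUBIC)
b=cv2.resize(c[215:305,315:415],None,fx=4,fy=4,interpolation=cv2.INTER_CUBIC)
cv2.imwrite("pics/crop.png",np.hstack([a,b]))
P=pts(f);H=hsv(f)
m=(H[...,0]>8)&(H[...,0]<20)&(H[...,1]>150)&(H[...,2]>150);m[:, :210]=0;m[:,310:]=0;m[:215]=0;m[305:]=0
v,u=np.nonzero(m);w=np.array([ray(f,a,b,.126) for a,b in zip(u,v)])
(cx,cy),r=cv2.minEnclosingCircle(w[:,:2].astype(np.float32));print("seal",cx,cy,r,len(w),np.median(P[m],0))
# lid plane
sub=np.zeros((480,640),bool);sub[215:305,325:402]=1
g=sub&(H[...,1]<40)&(H[...,2]>110)&(P[...,2]>.04)&(P[...,2]<.2)
Q=P[g];mu=Q.mean(0)
for _ in range(4):
    n=np.linalg.svd(Q-mu)[2][2];n*=np.sign(n[2]);d=(Q-mu)@n;k=abs(d)<max(.003,d.std());Q=Q[k];mu=Q.mean(0)
print("lid plane",mu,n,len(Q),np.degrees(np.arccos(n[2])))
d=(P-mu)@n
gr=sub&(d>.028)&(d<.06)&(H[...,2]<90);G=P[gr];print("grip",len(G),G.mean(0),np.sort(((G-mu)@n))[[0,len(G)//2,-1]])
e=np.linalg.svd(G-G.mean(0))[2];print(e)
red=((H[...,0]<8)|(H[...,0]>172))&(H[...,1]>140)&(H[...,2]>70)
for nm,x0,x1 in(("cook",215,302),("lid",325,402)):
    s=red.copy();s[:,:x0]=0;s[:,x1:]=0;s[:222]=0;s[300:]=0
    k,l,st,ce=cv2.connectedComponentsWithStats(s.astype(np.uint8))
    for i in range(1,k):print(nm,ce[i].round(1),st[i,4],np.median(P[l==i],0).round(4),np.median(d[l==i]).round(4))
E
```

```text
seal 0.4803525507450104 0.22605621814727783 0.07581742107868195 431 [0.48295267 0.23267355 0.12647677]
lid plane [ 0.47634175 -0.08288661  0.09366604] [-0.09423975  0.49206923  0.8654402 ] 1214 30.066991528102953
grip 234 [ 0.4748519  -0.06231467  0.12343281] [0.02804961 0.03658169 0.04319756]
[[-9.81556543e-01 -1.91170329e-01 -8.11435992e-04]
 [ 1.79438118e-01 -9.22765521e-01  3.41036296e-01]
 [ 6.59447861e-02 -3.34600805e-01 -9.40049779e-01]]
cook [226.  246.7] 7 [0.5059 0.3102 0.1095] 0.2041
cook [284.  265.6] 8 [0.4547 0.1434 0.1095] 0.1267
lid [356.7 234.2] 6 [ 0.5525 -0.0638  0.0912] 0.0006
lid [369.4 239.5] 11 [ 0.5314 -0.0962  0.1191] 0.0106
lid [366.4 284.7] 7 [ 0.4048 -0.0894  0.0899] 0.0004
```

View pics/crop.png

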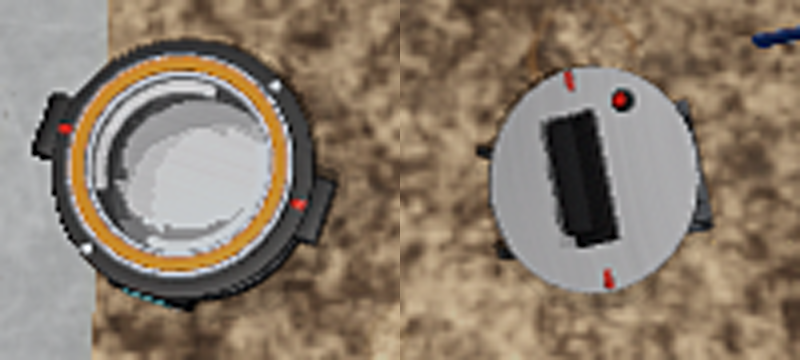

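The crop shows the cooker's red bars at about (226,247) and (284,266) and its white dots at upper right and lower left. It also shows the lid's bars at about (357,234) and (366,285) and the valve at (369,240). I plan to grip with tool x along −lid y, because the joint 6 range allows the whole turn that way.

```bash
cat >> h.py <<'E'
from scipy.spatial.transform import Rotation as Ro
N=np.array([-.0921,.492,.866]);N/=np.linalg.norm(N)
LY=np.array([np.cos(np.radians(10.5)),np.sin(np.radians(10.5)),0]);LY-=N*(LY@N);LY/=np.linalg.norm(LY)
LO=np.array([.4794,-.0800,.0845])
RG=np.column_stack([-LY,np.cross(-N,-LY),-N])       # grasp orientation
C=np.array([.4804,.2264]);CY=np.radians(-17.1)
def down(deg):
    a=np.radians(deg);x=np.array([np.cos(a),np.sin(a),0]);z=np.array([0,0,-1.]);return np.column_stack([x,np.cross(z,x),z])
def rows(p,R,n,cur=None):
    from bench import observe
    s=observe();p0,R0=(s["ee_pos"],s["tool_rot"]) if cur is None else cur
    rv=Ro.from_matrix(R0.T@R).as_rotvec()/n
    print("t",s["time"],"from",p0.round(4),"step mm",1e3*np.linalg.norm(p-p0)/n,"deg",np.degrees(np.linalg.norm(rv)),"turn",(rv/np.pi).round(4))
    for k in range(n):
        Rk=R0@Ro.from_rotvec(rv*k).as_matrix();print((Rk.T@(p-p0)/n/.03).round(3).tolist())
E
python3 - <<'E'
from h import *
rows(LO+.12*N,RG,24)
E
```

```text
t 0.1 from [0.225  0.5825 0.2215] step mm 27.145596186312133 deg 1.8039118907840674 turn [ 0.0067 -0.0019 -0.0072]
[-0.617, -0.66, 0.047]
[-0.602, -0.672, 0.065]
[-0.586, -0.684, 0.083]
[-0.57, -0.695, 0.101]
[-0.554, -0.705, 0.119]
[-0.537, -0.715, 0.138]
[-0.52, -0.724, 0.156]
[-0.503, -0.732, 0.175]
[-0.485, -0.739, 0.193]
[-0.467, -0.745, 0.212]
[-0.449, -0.751, 0.231]
[-0.431, -0.756, 0.249]
[-0.412, -0.76, 0.268]
[-0.393, -0.763, 0.286]
[-0.374, -0.765, 0.305]
[-0.355, -0.767, 0.323]
[-0.336, -0.768, 0.342]
[-0.316, -0.767, 0.36]
[-0.297, -0.767, 0.378]
[-0.277, -0.765, 0.396]
[-0.258, -0.762, 0.414]
[-0.238, -0.759, 0.432]
[-0.218, -0.755, 0.449]
[-0.199, -0.75, 0.466]
```

Emit:
{"fn": "arm_command", "kwargs": {"commands": [[1,[-0.62,-0.66,0.05],[0.0067,-0.0019,-0.0072]],[1,[-0.6,-0.67,0.065],[0.0067,-0.0019,-0.0072]],[1,[-0.59,-0.68,0.08],[0.0067,-0.0019,-0.0072]],[1,[-0.57,-0.695,0.1],[0.0067,-0.0019,-0.0072]],[1,[-0.55,-0.705,0.12],[0.0067,-0.0019,-0.0072]],[1,[-0.54,-0.715,0.14],[0.0067,-0.0019,-0.0072]],[1,[-0.52,-0.72,0.155],[0.0067,-0.0019,-0.0072]],[1,[-0.5,-0.73,0.175],[0.0067,-0.0019,-0.0072]]], "force": 50}}

```text
time: 0.77
ee_pos: [0.3068, 0.3808, 0.2106]
tool_rot: [[-0.983, 0.185, -0.001], [0.182, 0.967, -0.176], [-0.032, -0.173, -0.984]]
ft_force: [0.2, 0.5, -0.4]
width: 1.004
finger_force: 0.0
```

Emit:
{"fn": "arm_command", "kwargs": {"commands": [[1,[-0.485,-0.74,0.19],[0.0067,-0.0019,-0.0072]],[1,[-0.47,-0.745,0.21],[0.0067,-0.0019,-0.0072]],[1,[-0.45,-0.75,0.23],[0.0067,-0.0019,-0.0072]],[1,[-0.43,-0.755,0.25],[0.0067,-0.0019,-0.0072]],[1,[-0.41,-0.76,0.27],[0.0067,-0.0019,-0.0072]],[1,[-0.39,-0.76,0.285],[0.0067,-0.0019,-0.0072]],[1,[-0.375,-0.765,0.305],[0.0067,-0.0019,-0.0072]],[1,[-0.355,-0.765,0.32],[0.0067,-0.0019,-0.0072]]]}}

```text
time: 1.43
ee_pos: [0.3881, 0.1801, 0.199]
tool_rot: [[-1.0, 0.007, 0.03], [-0.004, 0.94, -0.341], [-0.031, -0.341, -0.94]]
ft_force: [-0.6, -0.1, 0.4]
width: 0.995
finger_force: 0.0
```

Emit:
{"fn": "arm_command", "kwargs": {"commands": [[1,[-0.335,-0.77,0.34],[0.0067,-0.0019,-0.0072]],[1,[-0.315,-0.77,0.36],[0.0067,-0.0019,-0.0072]],[1,[-0.3,-0.765,0.38],[0.0067,-0.0019,-0.0072]],[1,[-0.28,-0.765,0.395],[0.0067,-0.0019,-0.0072]],[1,[-0.26,-0.76,0.415],[0.0067,-0.0019,-0.0072]],[1,[-0.24,-0.76,0.43],[0.0067,-0.0019,-0.0072]],[1,[-0.22,-0.755,0.45],[0.0067,-0.0019,-0.0072]],[1,[-0.2,-0.75,0.465],[0.0067,-0.0019,-0.0072]]]}}

```text
time: 2.1
ee_pos: [0.4699, -0.0207, 0.187]
tool_rot: [[-0.982, -0.163, 0.091], [-0.187, 0.853, -0.488], [0.002, -0.496, -0.868]]
ft_force: [0.5, -0.5, 0.6]
width: 1.001
finger_force: 0.0
```

```bash
cat >> h.py <<'E'
def fish(f):
    v,u=np.mgrid[:480,:640];x=(u-f["cx"])/f["fx"];y=(v-f["cy"])/f["fy"];r=np.hypot(x,y)+1e-9
    t=np.tan(np.minimum(r,1.45))/r;z=f["range_z"]
    return np.stack([x*t*z,y*t*z,z],-1)@f["pose"][:3,:3].T+f["pose"][:3,3]
E
python3 - <<'E'
from h import *
from bench import *
f=grab_frame("wrist");cv2.imwrite("pics/w1.png",f["color"][:,:,::-1]);np.savez("w1.npz",**f)
P=fish(f);H=hsv(f);rel=(P-LO)@np.column_stack([np.cross(LY,N),LY,N])
ok=f["range_z"]>0
top=ok&(abs(rel[...,2]-.046)<.006)&(np.hypot(rel[...,0],rel[...,1])<.07)&(H[...,2]<90)
print("griptop",top.sum(),rel[top].mean(0).round(4),rel[top].min(0).round(4),rel[top].max(0).round(4))
red=ok&((H[...,0]<8)|(H[...,0]>172))&(H[...,1]>140)&(H[...,2]>70)&(np.linalg.norm(rel,axis=2)<.12)
k,l,st,ce=cv2.connectedComponentsWithStats(red.astype(np.uint8))
for i in range(1,k):
    if st[i,4]>5:print(ce[i].round(),st[i,4],np.median(rel[l==i],0).round(4))
rows(LO+.02*N,RG,8)
E
```

```text
griptop 3489 [-0.0002 -0.0026  0.0435] [-0.0115 -0.0414  0.04  ] [0.0106 0.0409 0.0462]
[320. 144.] 143 [ 0.0001 -0.0719  0.0067]
[270. 301.] 98 [0.0393 0.0483 0.0179]
[321. 324.] 84 [-0.0006  0.0741  0.0068]
t 2.15 from [ 0.4706 -0.0238  0.1868] step mm 12.132551171655042 deg 0.04335276610098542 turn [ 0.0001 -0.0001  0.0002]
[0.006, 0.008, 0.404]
[0.006, 0.008, 0.404]
[0.007, 0.008, 0.404]
[0.007, 0.008, 0.404]
[0.007, 0.008, 0.404]
[0.007, 0.008, 0.404]
[0.007, 0.008, 0.404]
[0.007, 0.008, 0.404]
```

View pics/w1.png

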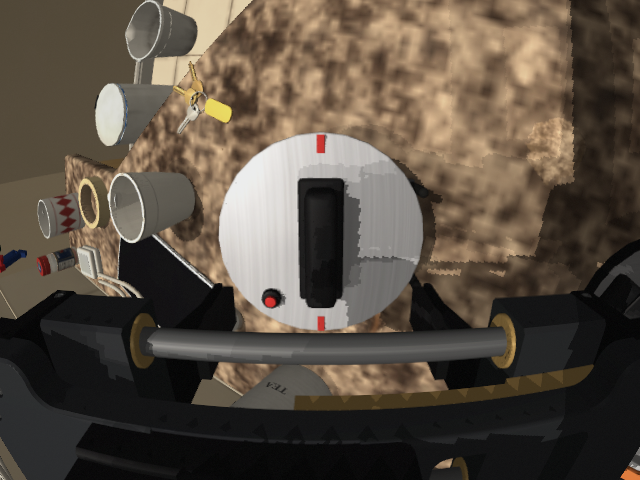

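The wrist view shows the lid squarely ahead: grip at (321,243), red bars at (320,144) and (321,324), valve at (271,298). The model agrees to within about 1 mm, so I descend along the lid axis and close.

Emit:
{"fn": "arm_command", "kwargs": {"commands": [[1,[0.0,0.01,0.4],[0,0,0]],[1,[0.0,0.01,0.4],[0,0,0]],[1,[0.0,0.01,0.4],[0,0,0]],[1,[0.0,0.01,0.4],[0,0,0]],[1,[0.0,0.01,0.4],[0,0,0]],[1,[0.0,0.01,0.4],[0,0,0]],[1,[0.0,0.0,0.4],[0,0,0]],[1,[0.0,0.0,0.4],[0,0,0]]]}}

```text
time: 2.82
ee_pos: [0.478, -0.0648, 0.1023]
tool_rot: [[-0.983, -0.162, 0.091], [-0.185, 0.854, -0.487], [0.001, -0.495, -0.869]]
ft_force: [0.5, -0.0, -0.6]
width: 0.994
finger_force: 0.0
```

Emit:
{"fn": "arm_command", "kwargs": {"commands": [[1,[0,0,0],[0,0,0]],[-1,[0,0,0],[0,0,0]],[-1,[0,0,0],[0,0,0]],[-1,[0,0,0],[0,0,0]],[-1,[0,0,0],[0,0,0]],[-1,[0,0,0],[0,0,0]],[-1,[0,0,0],[0,0,0]],[-1,[0,0,0],[0,0,0]]], "force": 50}}

```text
time: 3.48
ee_pos: [0.4785, -0.0645, 0.1034]
tool_rot: [[-0.983, -0.161, 0.092], [-0.186, 0.853, -0.487], [0.0, -0.496, -0.869]]
ft_force: [-0.5, -0.1, 1.2]
width: 0.552
finger_force: 0.0
```

Emit:
{"fn": "arm_command", "kwargs": {"commands": [[0.3,[0,-0.06,0.04],[0,0,0]],[0.3,[0,-0.06,0.04],[0,0,0]],[0.3,[0,0,0],[0,0,0]],[0.3,[0,0,0],[0,0,0]],[0.3,[0,0,0],[0,0,0]],[0.3,[0,0,0],[0,0,0]],[0.3,[0,0,0],[0,0,0]],[0.3,[0,0,0],[0,0,0]]]}}

```text
time: 4.15
ee_pos: [0.4792, -0.0689, 0.1028]
tool_rot: [[-0.983, -0.161, 0.091], [-0.185, 0.853, -0.487], [0.001, -0.496, -0.869]]
ft_force: [-0.0, 0.8, 0.9]
width: 0.651
finger_force: 0.0
```

```bash
python3 - <<'E'
from h import *
from bench import *
for i in range(3):
    f=grab_frame("wrist");s=observe();e=s["ee_pos"]-(LO+.02*N);print(s["ee_pos"].round(4),(s["tool_rot"].T@e).round(4),s["width"])
P=fish(f);H=hsv(f);R=s["tool_rot"];p=s["ee_pos"]
rel=(P-LO)@np.column_stack([np.cross(LY,N),LY,N]);ok=f["range_z"]>0
top=ok&(abs(rel[...,2]-.045)<.004)&(abs(rel[...,0])<.02)&(abs(rel[...,1])<.045)&(H[...,2]<90)
t=(P[top]-p)@R;print(top.sum(),"grip in tool",t.mean(0).round(4),np.percentile(t,[1,99],axis=0).round(4))
E
```

```text
[ 0.4792 -0.0689  0.1028] [-0.0018  0.0003 -0.0013] 0.6513721944773709
[ 0.4791 -0.0689  0.1028] [-0.0018  0.0003 -0.0013] 0.648319404820101
[ 0.4792 -0.0689  0.1028] [-0.0018  0.0003 -0.0013] 0.6463119951440068
6150 grip in tool [ 0.0109  0.0001 -0.0223] [[-0.0372 -0.0098 -0.024 ]
 [ 0.0418  0.0101 -0.0199]]
```

Emit:
{"fn": "arm_command", "kwargs": {"commands": [[-1,[0,0,0],[0,0,0]],[-1,[0,0,0],[0,0,0]],[-1,[0,0,0],[0,0,0]],[-1,[0,0,0],[0,0,0]],[-1,[0,0,0],[0,0,0]],[-1,[0,0,0],[0,0,0]],[-1,[0,0,0],[0,0,0]],[-1,[0,0,0],[0,0,0]]], "force": 55}}

```text
time: 4.97
ee_pos: [0.4792, -0.0691, 0.1029]
tool_rot: [[-0.983, -0.161, 0.091], [-0.185, 0.853, -0.487], [0.001, -0.496, -0.868]]
ft_force: [0.0, -2.0, -0.1]
width: 0.251
finger_force: 55.0
```

Emit:
{"fn": "arm_command", "kwargs": {"commands": [[-1,[0,0,0],[0,0,0]],[-1,[0,0,0],[0,0,0]],[-1,[0,0,0],[0,0,0]],[-1,[0,0,0],[0,0,0]],[-1,[0,0,-0.1],[0,0,0]],[-1,[0,0,-0.1],[0,0,0]],[-1,[0,0,0],[0,0,0]],[-1,[0,0,0],[0,0,0]]], "force": 55}}

```text
time: 5.63
ee_pos: [0.4786, -0.066, 0.1083]
tool_rot: [[-0.983, -0.161, 0.091], [-0.185, 0.853, -0.487], [0.001, -0.496, -0.868]]
ft_force: [-0.2, -3.1, 0.0]
width: 0.25
finger_force: 55.0
```

Emit:
{"fn": "arm_command", "kwargs": {"commands": [[-1,[0,0,-0.2],[0,0,0]],[-1,[0,0,-0.35],[0,0,0]],[-1,[0,0,-0.4],[0,0,0]],[-1,[0,0,-0.4],[0,0,0]],[-1,[0,0,-0.4],[0,0,0]],[-1,[0,0,-0.4],[0,0,0]],[-1,[0,0,-0.4],[0,0,0]],[-1,[0,0,-0.3],[0,0,0]]]}}

```text
time: 6.3
ee_pos: [0.4703, -0.0231, 0.1826]
tool_rot: [[-0.983, -0.162, 0.091], [-0.186, 0.854, -0.486], [0.001, -0.494, -0.869]]
ft_force: [0.6, 0.9, -3.3]
width: 0.247
finger_force: 55.0
```

```bash
python3 - <<'E'
from h import *
from bench import *
grab_frame("top");s=observe();print(s["ee_pos"],s["ft_force"])
rows(np.array([.474,.08,.235]),down(155),16)
print();rows(np.array([C[0],C[1],.21]),down(132.9),16,(np.array([.474,.08,.235]),down(155)))
E
```

```text
[ 0.47127117 -0.02267906  0.18417793] [ 0.8718071   0.3938041  -2.48015577]
t 6.35 from [ 0.4713 -0.0227  0.1842] step mm 7.16254324953872 deg 2.880440742291886 turn [-0.0099  0.0032  0.0121]
[-0.046, 0.129, -0.195]
[-0.039, 0.137, -0.192]
[-0.031, 0.144, -0.188]
[-0.024, 0.151, -0.183]
[-0.016, 0.158, -0.179]
[-0.008, 0.164, -0.174]
[-0.0, 0.169, -0.169]
[0.008, 0.174, -0.163]
[0.017, 0.179, -0.158]
[0.025, 0.183, -0.152]
[0.034, 0.186, -0.146]
[0.042, 0.189, -0.139]
[0.051, 0.192, -0.133]
[0.059, 0.194, -0.126]
[0.068, 0.195, -0.12]
[0.077, 0.196, -0.113]

t 6.35 from [0.474 0.08  0.235] step mm 9.29106593723239 deg 1.3812499999999999 turn [0.     0.     0.0077]
[0.117, 0.282, 0.052]
[0.124, 0.279, 0.052]
[0.13, 0.276, 0.052]
[0.137, 0.273, 0.052]
[0.143, 0.27, 0.052]
[0.15, 0.266, 0.052]
[0.156, 0.262, 0.052]
[0.163, 0.258, 0.052]
[0.169, 0.254, 0.052]
[0.175, 0.25, 0.052]
[0.181, 0.246, 0.052]
[0.187, 0.242, 0.052]
[0.192, 0.237, 0.052]
[0.198, 0.232, 0.052]
[0.204, 0.227, 0.052]
[0.209, 0.222, 0.052]
```

Emit:
{"fn": "arm_command", "kwargs": {"commands": [[-1,[-0.045,0.13,-0.195],[-0.0099,0.0032,0.0121]],[-1,[-0.04,0.135,-0.19],[-0.0099,0.0032,0.0121]],[-1,[-0.03,0.145,-0.19],[-0.0099,0.0032,0.0121]],[-1,[-0.025,0.15,-0.185],[-0.0099,0.0032,0.0121]],[-1,[-0.015,0.16,-0.18],[-0.0099,0.0032,0.0121]],[-1,[-0.01,0.165,-0.175],[-0.0099,0.0032,0.0121]],[-1,[0,0.17,-0.17],[-0.0099,0.0032,0.0121]],[-1,[0.01,0.175,-0.165],[-0.0099,0.0032,0.0121]]]}}

```text
time: 7.02
ee_pos: [0.4718, 0.0278, 0.2072]
tool_rot: [[-0.991, 0.132, 0.005], [0.126, 0.958, -0.259], [-0.039, -0.256, -0.966]]
ft_force: [-0.4, -0.1, -4.1]
width: 0.247
finger_force: 55.0
```

Emit:
{"fn": "arm_command", "kwargs": {"commands": [[-1,[0.015,0.18,-0.16],[-0.0099,0.0032,0.0121]],[-1,[0.025,0.185,-0.15],[-0.0099,0.0032,0.0121]],[-1,[0.035,0.185,-0.145],[-0.0099,0.0032,0.0121]],[-1,[0.04,0.19,-0.14],[-0.0099,0.0032,0.0121]],[-1,[0.05,0.19,-0.135],[-0.0099,0.0032,0.0121]],[-1,[0.06,0.195,-0.125],[-0.0099,0.0032,0.0121]],[-1,[0.07,0.195,-0.12],[-0.0099,0.0032,0.0121]],[-1,[0.075,0.195,-0.115],[-0.0099,0.0032,0.0121]]]}}

```text
time: 7.68
ee_pos: [0.4732, 0.079, 0.2326]
tool_rot: [[-0.906, 0.424, -0.002], [0.424, 0.906, -0.003], [0.001, -0.003, -1.0]]
ft_force: [0.0, 1.1, -4.4]
width: 0.247
finger_force: 55.0
```

Emit:
{"fn": "arm_command", "kwargs": {"commands": [[-1,[0.115,0.28,0.05],[0,0,0.0077]],[-1,[0.125,0.28,0.05],[0,0,0.0077]],[-1,[0.13,0.275,0.05],[0,0,0.0077]],[-1,[0.135,0.275,0.05],[0,0,0.0077]],[-1,[0.145,0.27,0.05],[0,0,0.0077]],[-1,[0.15,0.265,0.05],[0,0,0.0077]],[-1,[0.155,0.26,0.05],[0,0,0.0077]],[-1,[0.165,0.26,0.05],[0,0,0.0077]]]}}

```text
time: 8.35
ee_pos: [0.4763, 0.1522, 0.22]
tool_rot: [[-0.808, 0.589, -0.002], [0.589, 0.808, -0.004], [-0.001, -0.005, -1.0]]
ft_force: [0.3, 0.5, -4.6]
width: 0.247
finger_force: 55.0
```

Emit:
{"fn": "arm_command", "kwargs": {"commands": [[-1,[0.17,0.255,0.05],[0,0,0.0077]],[-1,[0.175,0.25,0.05],[0,0,0.0077]],[-1,[0.18,0.245,0.05],[0,0,0.0077]],[-1,[0.185,0.24,0.05],[0,0,0.0077]],[-1,[0.19,0.235,0.05],[0,0,0.0077]],[-1,[0.2,0.23,0.05],[0,0,0.0077]],[-1,[0.205,0.225,0.05],[0,0,0.0077]],[-1,[0.21,0.22,0.05],[0,0,0.0077]]]}}

```text
time: 9.02
ee_pos: [0.4792, 0.2251, 0.2076]
tool_rot: [[-0.679, 0.734, -0.002], [0.734, 0.679, -0.005], [-0.002, -0.005, -1.0]]
ft_force: [-0.2, 0.2, -3.9]
width: 0.246
finger_force: 55.0
```

Now I measure the lid's actual pose in the hand, together with the cooker, from the top, scene and wrist cameras.

```bash
python3 - <<'E'
from h import *
from bench import *
fs={n:grab_frame(n) for n in("scene","top","wrist")}
for n,f in fs.items(): np.savez(n+"2.npz",**f)
s=observe();p=s["ee_pos"];R=s["tool_rot"];print(p,np.degrees(np.arctan2(R[1,0],R[0,0])))
for n in fs:
    f=fs[n];P=fish(f) if n=="wrist" else pts(f);H=hsv(f);ok=f["range_z"]>0
    near=ok&(np.hypot(P[...,0]-p[0],P[...,1]-p[1])<.1)
    red=near&((H[...,0]<8)|(H[...,0]>172))&(H[...,1]>140)&(H[...,2]>70)
    k,l,st,ce=cv2.connectedComponentsWithStats(red.astype(np.uint8))
    for i in range(1,k):
        if st[i,4]>4:print(n,ce[i].round(1),st[i,4],np.median(P[l==i],0).round(4))
    g=near&(H[...,1]<50)&(H[...,2]>100)&(abs(P[...,2]-p[2]+.013)<.012)
    Q=P[g]
    if len(Q)>100:
        for _ in range(4):
            mu=Q.mean(0);nn=np.linalg.svd(Q-mu,full_matrices=False)[2][2];nn*=np.sign(nn[2]);d=(Q-mu)@nn;Q=Q[abs(d)<max(.0015,d.std())]
        print(n,"plane",len(Q),mu.round(4),nn.round(4))
a=fs["top"]["color"][190:310,200:320,::-1];b=fs["scene"]["color"][150:290,190:340,::-1]
cv2.imwrite("pics/c2.png",np.hstack([cv2.resize(a,(400,400)),cv2.resize(b,(400,400))]))
E
```

```text
[0.47913895 0.22486517 0.20768011] 132.96122567942754
scene [238.   62.9] 363 [0.4575 0.2416 0.5922]
scene [263.2  72.6] 20 [0.4806 0.1642 0.583 ]
scene [249.5 131.9] 89 [0.4508 0.2019 0.4261]
scene [275.2 164.1] 14 [0.556  0.2478 0.2845]
scene [273.6 245.4] 13 [0.4534 0.1405 0.108 ]
scene plane 210 [0.4765 0.2071 0.1916] [0.0077 0.0051 1.    ]
top [238.3 195.8] 26 [0.5144 0.1909 0.5896]
top [243.9 194.4] 30 [0.518  0.1812 0.5879]
top [214.6 204. ] 314 [0.4999 0.2357 0.5853]
top [248.4 207.7] 23 [0.4913 0.1705 0.5986]
top [237.7 203.9] 7 [0.4984 0.192  0.5927]
top [190.2 209.4] 29 [0.4868 0.2789 0.5901]
top [185.2 213.4] 39 [0.48   0.2868 0.5932]
top [240.5 211.9] 12 [0.4824 0.184  0.5983]
top [209.8 212. ] 5 [0.4829 0.2414 0.5905]
top [192.7 219. ] 6 [0.4678 0.2708 0.5954]
top [224.4 233.3] 469 [0.4457 0.2157 0.5755]
top [252.8 218.5] 6 [0.4741 0.1633 0.5807]
top [251.5 221.5] 6 [0.4624 0.1619 0.6051]
top [190.7 245.8] 92 [0.4159 0.2678 0.6071]
top [253.4 229. ] 7 [0.4482 0.1581 0.6073]
top [194.8 229.4] 5 [0.4485 0.2643 0.6   ]
top [195.6 234.4] 5 [0.438  0.2611 0.6033]
top [271.3 234.3] 7 [0.5274 0.1736 0.192 ]
top [255.4 237. ] 7 [0.4328 0.1535 0.6104]
top [196.8 239.6] 5 [0.4272 0.2578 0.6053]
top [240.2 247.6] 42 [0.4418 0.2081 0.4272]
top [198.8 253.3] 12 [0.4009 0.2519 0.6107]
top [273.3 251. ] 7 [0.4788 0.1653 0.2058]
top [284.  265.6] 8 [0.4551 0.1436 0.1077]
top [229.5 270.8] 8 [0.4266 0.2803 0.1911]
top plane 320 [0.4695 0.2257 0.1924] [0.0032 0.0066 1.    ]
wrist [322.  147.5] 306 [0.428  0.2802 0.1923]
wrist plane 14866 [0.4535 0.2689 0.1923] [-0.0232  0.0488  0.9985]
```

View pics/c2.png

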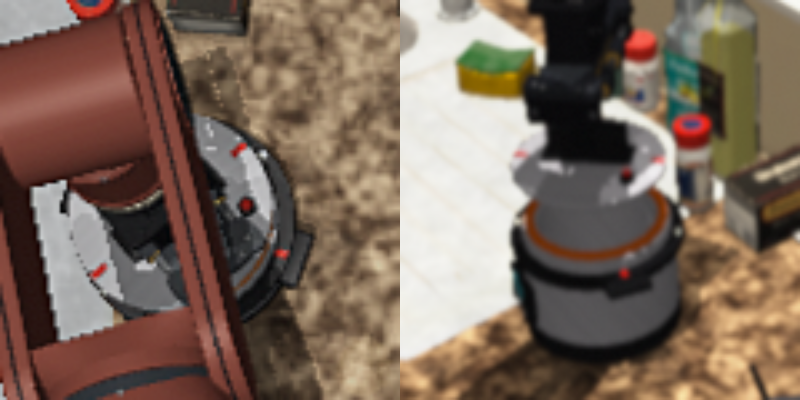

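The crop shows the lid level above the cooker, its bars at full-frame (271,234) and (230,271), roughly 45° from the cooker's own bars. I refine the centring with ray casts.

```bash
python3 - <<'E'
from h import *
f=load("top2")
def cen(l,h): q=[ray(f,*x,h)[:2] for x in l];d=q[0]-q[1];return np.mean(q,0).round(4),np.degrees(np.arctan2(d[1],d[0])).round(1),np.hypot(*d).round(4)
def redc(f,pl):
    H=hsv(f);w=np.clip(f["color"][...,0].astype(float)-f["color"][...,1:].max(2),0,None)
    o=[]
    for u,v in pl:
        y,x=np.mgrid[v-4:v+5,u-4:u+5];ww=w[v-4:v+5,u-4:u+5];ww=ww*(ww>40);o.append(((x*ww).sum()/ww.sum(),(y*ww).sum()/ww.sum()))
    return o
L=redc(f,[(271,234),(230,271)]);print(L);f0=load("top0");K=redc(f0,[(226,247),(284,266)]);print(K)
for h in(.19,.193):print("lid",cen(L,h))
print("cooker",cen(K,.1085))
# wrist bar
w=load("wrist2");H=hsv(w);P=fish(w);red=((H[...,0]<8)|(H[...,0]>172))&(H[...,1]>140)&(H[...,2]>70);red[:, :290]=0;red[:,350:]=0;red[:120]=0;red[175:]=0
print("wrist bar",P[red].mean(0))
E
```

```text
[(np.float64(271.3649962602842), np.float64(234.16828721017202)), (np.float64(229.20470262793916), np.float64(270.8845089903181))]
[(np.float64(227.35868448098665), np.float64(247.47738951695786)), (np.float64(283.8465227817746), np.float64(265.3429256594724))]
lid (array([0.4773, 0.227 ]), np.float64(-47.0), np.float64(0.1477))
lid (array([0.4768, 0.2265]), np.float64(-47.0), np.float64(0.1473))
cooker (array([0.48  , 0.2251]), np.float64(73.1), np.float64(0.1696))
wrist bar [0.42806661 0.2802589  0.19341166]
```

Emit:
{"fn": "arm_command", "kwargs": {"commands": [[-1,[-0.04,0.02,0.1],[0,0,0]],[-1,[-0.04,0.02,0.25],[0,0,0]],[-1,[0,0,0.3],[0,0,0]],[-1,[0,0,0.3],[0,0,0]],[-1,[0,0,0.2],[0,0,0]],[-1,[0,0,0.15],[0,0,0]],[-1,[0,0,0.1],[0,0,0]],[-1,[0,0,0.0],[0,0,0]]]}}

```text
time: 9.83
ee_pos: [0.4818, 0.2234, 0.1655]
tool_rot: [[-0.68, 0.733, -0.002], [0.733, 0.68, -0.004], [-0.002, -0.005, -1.0]]
ft_force: [-0.1, -0.9, -4.1]
width: 0.25
finger_force: 55.0
```

Emit:
{"fn": "arm_command", "kwargs": {"commands": [[-1,[0,0,0.05],[0,0,0]],[-1,[0,0,0.05],[0,0,0]],[-1,[0,0,0.05],[0,0,0]],[-1,[0,0,0.05],[0,0,0]],[-1,[0,0,0.0],[0,0,0]],[-1,[0,0,0.0],[0,0,0]],[-1,[0,0,0.0],[0,0,0]],[-1,[0,0,0.0],[0,0,0]]]}}

```text
time: 10.5
ee_pos: [0.4824, 0.2236, 0.1607]
tool_rot: [[-0.68, 0.733, -0.001], [0.733, 0.68, -0.004], [-0.003, -0.003, -1.0]]
ft_force: [0.4, 0.4, -3.4]
width: 0.246
finger_force: 55.0
```

Emit:
{"fn": "arm_command", "kwargs": {"commands": [[-1,[0,0,0.05],[0,0,0]],[-1,[0,0,0.05],[0,0,0]],[-1,[0,0,0.05],[0,0,0]],[-1,[0,0,0.05],[0,0,0]],[-1,[0,0,0.05],[0,0,0]],[-1,[0,0,0.0],[0,0,0]],[-1,[0,0,0.0],[0,0,0]],[-1,[0,0,0.0],[0,0,0]]]}}

```text
time: 11.17
ee_pos: [0.4823, 0.2236, 0.153]
tool_rot: [[-0.68, 0.733, -0.001], [0.733, 0.68, -0.004], [-0.002, -0.003, -1.0]]
ft_force: [-0.4, -0.4, -2.8]
width: 0.247
finger_force: 55.0
```

Emit:
{"fn": "arm_command", "kwargs": {"commands": [[-1,[0,0,0.04],[0,0,0]],[-1,[0,0,0.04],[0,0,0]],[-1,[0,0,0.04],[0,0,0]],[-1,[0,0,0.04],[0,0,0]],[-1,[0,0,0.0],[0,0,0]],[-1,[0,0,0.0],[0,0,0]],[-1,[0,0,0.0],[0,0,0]],[-1,[0,0,0.0],[0,0,0]]]}}

```text
time: 11.83
ee_pos: [0.4824, 0.2236, 0.1485]
tool_rot: [[-0.68, 0.733, -0.0], [0.733, 0.68, -0.004], [-0.003, -0.003, -1.0]]
ft_force: [-0.6, 0.2, -1.1]
width: 0.247
finger_force: 55.0
```

Emit:
{"fn": "arm_command", "kwargs": {"commands": [[-1,[0,0,0.03],[0,0,0]],[-1,[0,0,0.03],[0,0,0]],[-1,[0,0,0.0],[0,0,0]],[-1,[0,0,0],[0,0,0]],[-1,[0,0,0.0],[0,0,0]],[-1,[0,0,0.0],[0,0,0]],[-1,[0,0,0.0],[0,0,0]],[-1,[0,0,0.0],[0,0,0]]]}}

```text
time: 12.5
ee_pos: [0.4825, 0.2236, 0.1467]
tool_rot: [[-0.68, 0.733, -0.0], [0.733, 0.68, -0.004], [-0.003, -0.003, -1.0]]
ft_force: [-1.9, -1.2, 3.5]
width: 0.254
finger_force: 55.0
```

```bash
python3 - <<'E'
from h import *
from bench import *
f=grab_frame("top");P=pts(f);s=observe();p=s["ee_pos"];print(p,s["ft_force"],s["wrist_torque"])
w=np.clip(f["color"][...,0].astype(float)-f["color"][...,1:].max(2),0,None)>50
k,l,st,ce=cv2.connectedComponentsWithStats(w.astype(np.uint8))
for i in range(1,k):
    m=np.median(P[l==i],0)
    if np.hypot(*(m[:2]-C))<.1 and m[2]<.2 and st[i,4]>2:print(ce[i].round(1),st[i,4],m.round(4),ray(f,*ce[i],.1325).round(4))
E
```

```text
[0.48251198 0.22359321 0.14664621] [-1.14742916 -2.16416822  3.48855587] [ 0.07435735 -0.05616537  0.02792156]
[274.5 237.5] 10 [0.5302 0.1703 0.1307] [0.5303 0.1704 0.1325]
[276.9 253.1] 8 [0.4843 0.1609 0.143 ] [0.486  0.1623 0.1325]
[284.4 265.6] 8 [0.4535 0.1409 0.1085] [0.4511 0.1404 0.1325]
[234.5 272.5] 10 [0.4303 0.2778 0.1306] [0.4302 0.2778 0.1325]
```

Lid seated: centre (0.4803, 0.2241), origin at about z 0.124, axis correct. Now I turn it clockwise (+tool z), lowering along with the ramp.

Emit:
{"fn": "arm_command", "kwargs": {"commands": [[-1,[0,-0.005,0],[0,0,0.022]],[-1,[0,-0.005,0],[0,0,0.022]],[-1,[0,-0.005,0],[0,0,0.022]],[-1,[0,-0.005,0],[0,0,0.022]],[-1,[0,-0.005,0.005],[0,0,0.022]],[-1,[0,-0.005,0.011],[0,0,0.022]],[-1,[0,-0.005,0.011],[0,0,0.022]],[-1,[0,-0.005,0.011],[0,0,0.022]]], "force": 60}}

```text
time: 13.22
ee_pos: [0.482, 0.2236, 0.146]
tool_rot: [[-0.191, 0.982, 0.001], [0.982, 0.191, -0.003], [-0.003, 0.001, -1.0]]
ft_force: [0.5, 0.7, 4.6]
width: 0.248
finger_force: 60.0
```

```bash
python3 - <<'E'
from bench import *
import numpy as np
s=observe();R=s["tool_rot"];print(s["ee_pos"],np.degrees(np.arctan2(R[1,0],R[0,0])),s["ft_force"],s["wrist_torque"],s["width"])
E
```

```text
[0.48195312 0.22361417 0.14597891] 100.99872993019632 [0.54938639 0.71579032 4.56622048] [ 0.20205594 -0.13399598  0.21226703] 0.2480450754272619
```

Emit:
{"fn": "arm_command", "kwargs": {"commands": [[-1,[0,-0.005,0.011],[0,0,0.022]],[-1,[0,-0.005,0.011],[0,0,0.022]],[-1,[0,-0.005,0.011],[0,0,0.022]],[-1,[0,-0.005,0.011],[0,0,0.022]],[-1,[0,-0.005,0],[0,0,0.022]],[-1,[0,-0.005,0],[0,0,0.022]],[-1,[0,-0.005,0],[0,0,0.022]],[-1,[0,0,0],[0,0,0.011]]]}}

```text
time: 13.88
ee_pos: [0.4813, 0.2237, 0.1452]
tool_rot: [[0.32, 0.947, 0.002], [0.947, -0.32, -0.003], [-0.002, 0.003, -1.0]]
ft_force: [0.3, 1.1, 6.2]
width: 0.248
finger_force: 60.1
```

```bash
python3 - <<'E'
from h import *
from bench import *
f=grab_frame("top");P=pts(f);s=observe();R=s["tool_rot"];print(s["ee_pos"],np.degrees(np.arctan2(R[1,0],R[0,0])),s["ft_force"],s["wrist_torque"],s["width"])
w=np.clip(f["color"][...,0].astype(float)-f["color"][...,1:].max(2),0,None)>50
k,l,st,ce=cv2.connectedComponentsWithStats(w.astype(np.uint8))
for i in range(1,k):
    m=np.median(P[l==i],0)
    if np.hypot(*(m[:2]-C))<.11 and m[2]<.2 and st[i,4]>2:print(ce[i].round(1),st[i,4],m.round(4),ray(f,*ce[i],.1295).round(4))
E
```

```text
[0.48124696 0.22374186 0.14522783] 71.28320543890669 [0.32272572 0.52001023 5.92603492] [0.12349316 0.01190437 0.57156672] 0.2452452826915353
[279.2 263.7] 9 [0.4562 0.1555 0.1283] [0.4568 0.1551 0.1295]
[284.4 265.6] 8 [0.4547 0.1421 0.1095] [0.4515 0.1406 0.1295]
```

Emit:
{"fn": "arm_command", "kwargs": {"commands": [[-1,[0,0,0],[0,0,-0.006]],[-1,[0,0,0],[0,0,0]],[0.2,[0,0,0],[0,0,0]],[0.2,[0,0,0],[0,0,0]],[0.2,[0,0,0],[0,0,0]],[0.2,[0,0,0],[0,0,0]],[0.2,[0,0,0],[0,0,0]],[0.2,[0,0,0],[0,0,0]]]}}

```text
time: 14.6
ee_pos: [0.48, 0.2229, 0.1437]
tool_rot: [[0.3, 0.954, -0.001], [0.954, -0.3, -0.004], [-0.004, -0.0, -1.0]]
ft_force: [0.3, 0.8, 0.2]
width: 0.576
finger_force: 0.0
```

Emit:
{"fn": "arm_command", "kwargs": {"commands": [[0.2,[0,0,-0.1],[0,0,0]],[0.2,[0,0,-0.3],[0,0,0]],[0.2,[0,0,-0.5],[0,0,0]],[0.2,[0,0,-0.6],[0,0,0]],[0.2,[0,0,-0.6],[0,0,0]],[0.2,[0,0,-0.6],[0,0,0]],[0.2,[0,0,-0.6],[0,0,0]],[0.2,[0,0,-0.3],[0,0,0]]]}}

```text
time: 15.27
ee_pos: [0.4814, 0.2238, 0.2556]
tool_rot: [[0.3, 0.954, 0.003], [0.954, -0.3, -0.003], [-0.002, 0.004, -1.0]]
ft_force: [0.1, -0.9, 1.0]
width: 0.6
finger_force: 0.0
```

```bash
python3 - <<'E'
from h import *
from bench import *
s=observe();print(s["time"],s["ee_pos"],s["ft_force"],s["width"])
w=grab_frame("wrist");cv2.imwrite("pics/w3.png",w["color"][:,:,::-1])
for n in("top","wrist"):
    f=grab_frame(n);P=fish(f) if n=="wrist" else pts(f)
    r=np.clip(f["color"][...,0].astype(float)-f["color"][...,1:].max(2),0,None)>50
    k,l,st,ce=cv2.connectedComponentsWithStats(r.astype(np.uint8))
    for i in range(1,k):
        m=np.median(P[l==i],0)
        if np.hypot(*(m[:2]-C))<.11 and m[2]<.2 and st[i,4]>2:print(n,ce[i].round(1),st[i,4],m.round(4))
E
```

```text
15.2667 [0.48140154 0.22379417 0.2555676 ] [ 0.11615375 -0.903089    0.99551372] 0.6002793280565641
top [279.2 263.2] 9 [0.4583 0.1557 0.1324]
top [284.4 265.6] 8 [0.4551 0.1422 0.1083]
wrist [321.5 122.1] 89 [0.5079 0.3108 0.1089]
wrist [321.5 142.6] 143 [0.503  0.2952 0.131 ]
wrist [272.8 294.9] 72 [0.429  0.1923 0.1423]
wrist [321.5 316.5] 84 [0.4589 0.1558 0.131 ]
```

View pics/w3.png

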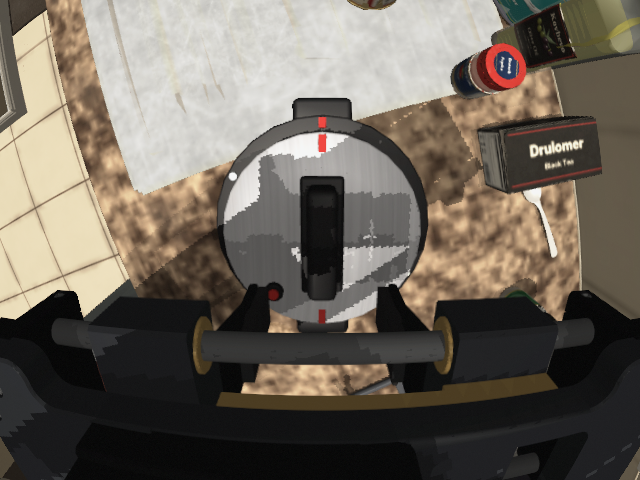

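The wrist view shows the lid's red bars at (322,143) and (322,317) in line with the cooker's bar at (322,122). The rim is level at about z 0.130, the height expected when locked, and the gripper is clear.

```bash
python3 -c "
from bench import *
print(sign_off())"
```

```text
the job is handed in; nothing more can be done
None
```

The lid is on the cooker and turned clockwise to its stop. It looked level, locked and let go in the last wrist picture, and the job is handed in at about 15 s of the 51 s allowed, though the sign-off gave no verdict.

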